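# Unhitch the magnifier from its ball mount and hold it over the coin

## Robot

A 7-joint arm with a two-finger parallel gripper is mounted at the origin on a cart in front of the work surface, level with it; the furniture and walls round the work are solid. World frame = base frame: x ahead of the robot, y to its left, z up, the work surface at z = 0. Lengths are in m, angles in rad, forces in N, time in s.
With the tool pointing down it reaches from about 0.35 to 0.9 m from the base axis. Payload 8.1 kg.
Tool frame: the origin (TCP) lies on the centre line of the jaws, within the pads' length; the fingertips stand 19 mm ahead of it and the grasp point (between the pads) is the TCP (arm.tip_reach is the distance from the TCP to the fingertips, in m); z points along the fingers, y is the line along which they close (so a half turn about z gives the same grasp; the last joint's range is limited). The gripper opens to 92 mm and grips with 3 to 60 N. Pads are 19 mm wide; open, the fingers measure 130 mm over their backs; the gripper's body (75 mm by 190 mm) begins 47 mm behind the grasp point.
Start: joints at [-1.246, 0.434, 0.025, 1.573, -0.012, 1.134, -0.075], TCP at [0.259, 0.569, 0.246] pointing down, gripper open.
Joint ranges: [-2.62, 2.62], [-0.44, 2.09], [-1.27, 1.32], [0.08, 2.57], [-1.32, 4.46], [0.12, 2], [-2.74, 2.74]. Speed limits (rad/s): [2.22, 2.22, 3.01, 3.01, 3.14, 3.14, 3.14].

## Interface

Orientations are given as a rotation vector (axis times angle).
In Python, from cell import arm gives the robot as it stands.
- The arm moves only by the tool arm_command, never from a script. Its argument "targets" is a list that holds one entry, the list of rows, each a list of 6 numbers: the shift along the tool's x, y, z in m, then the turn, a rotation vector about the tool's x, y, z in rad. A call has 1 to 10 rows; each row shifts and turns the commanded pose from where the row before left it, along the tool's axes as they then stand; what a row does not reach is not made up. A row lasts 1/8 s, in which the tool goes at most 62.5 mm and 10.7 degrees, less where a joint would pass 70% of its speed; a pose out of reach is approached as far as the arm can. A call with a gripper value outside its range is refused whole. "jaw" is the finger opening in m, from 0 to 0.0918, set as the call begins (left out, the last holds). The fingers move at their own pace and stop on an object; "newtons" is the grip in N (left out, the last holds). Time passes only in rows, so rows that do not move let the fingers close. It gives the time, the measured TCP pose, the force, the opening and the grip force at its end, in the units of the state.
- arm.observe(): the state, without advancing time (a new reading comes with each control period).
- arm.get_image(name): name is "scene" or "side" or "wrist"; returns a dict with "pixels" (384x512x3 uint8, red, green, blue), "z_map" (384x512 float32, m along the optical axis (not along the pixel's ray), 0 where there is no reading), "fx", "fy", "cx", "cy" (pixels), "xyz" and "rotation" of the camera in the world; the wrist camera has in their place "T_tool_cam" (4x4, takes a point from camera to tool coordinates, whose origin is the TCP and whose axes are the flange's). Camera axes: x right, y down, z forward; pixel columns grow to the right and rows downward; lengths in m; the calibration is good to about 2 mm. A picture is of the moment at which its call begins: read the wrist's pose just before it.
- arm.sign_off(): hands the job in; it is judged then, once.
The state is a dict: "clock": time; "joints": joint angles; "dq": joint speeds; "joint_efforts": joint torques, N m; "position": TCP position; "ee_rot": TCP orientation; "force": force on the tool from outside, world axes, zero at the start; "ft_torque": the same for the moment, N m; "width": opening from 0.0 (shut) to 1.0 (fully open); "gripper_force": force on a finger pad.
Only numpy, scipy, OpenCV 4.12 (cv2) and the standard library are available. Lean on these libraries where they do the work, as an engineer would, in place of code of your own. Each camera call takes 0.05 s, during which the arm holds its last target. There are 200 camera calls.

## Task

Take the magnifier off its ball mount and hold it over the coin so that the coin can be looked at: squeeze the spring latch of its coupler sideways all the way in to free the ball, lift the magnifier straight up off the ball, and carry it over the coin capsule. Finish while still holding it still and level in the gripper, with the coin wholly under the lens and the lens about 13 cm above the desk. Leave the coin and the things standing around where they are.

Things in the scene. Friction and masses are not known exactly. Their poses are not given: they have to be found in the camera images.
- mount: Fixed mount: dark steel foot 125x62x10 mm, an upright bright ball stud (ball 28 mm across, centre 48 mm, flat top 60 mm above the desk, flat underside at 42 mm, neck 14 mm thick) and, 60 mm along +x, a U-shaped cradle (cheeks up to 52 mm) for the tongue. Origin: on the desk on the stud's axis; x towards the cradle, z up. It cannot move.
- magnifier: Loose magnifier, 0.19 to 0.35 kg: aluminium coupler head over the ball (x -21 to +35, y +-20.5, z -9 to +32 mm), dark bar (tongue, 12.5 mm wide) along +x, round lens in a black hoop 97 mm across, 9 mm thick, at its end. Origin: centre of the socket = ball centre, 48 mm above the desk when seated; z up. Latch squeezed in, it must rise 30 mm straight up to clear the ball; latched it cannot.
- lens (a point): Centre of the magnifier's clear lens (85 mm across), at x=+130, y=0, z=0 of the magnifier; 48 mm above the desk when seated.
- latch (a joint): Travel of the spring latch in m: 0 = latched (the spring returns it), 0.010 = pushed fully in towards the head (+y of the magnifier). The ball is free from 0.0075 on. The spring pushes back with 3 N at first, 8 N fully in. The grip across the thumb plate and the fixed face is 57.5 mm wide when latched, 47.5 mm fully squeezed.
- grip_side (a point): Middle of the head's fixed grip face: flat +y side with dark ribs, at x=+7, y=+20.5, z=+12 mm of the magnifier. Pinch between this face and the latch's thumb plate, from above, fingers closing along y, fingertips not below the magnifier's origin less 5 mm (latch bar below). The centre of mass lies within 15 mm of this x. Stay squeezed while lifting.
- thumb_plate (a point): Middle of the outer face of the latch's upright bright steel thumb plate on the head's -y side, where a finger pushes: x=+7, z=+12 mm of the magnifier, y=-37 mm latched, -27 mm fully in. The plate spans x -13 to +27 mm, is 5.5 mm thick and reaches from 16 mm below to 33 mm above the magnifier's origin.
- coin: The coin: a flat round clear coin capsule, 40 mm across, 7 mm thick, lying loose on the desk. Origin: centre of its underside, z up.
- flips: Bystander: square white stack of card coin holders, 52x53x9 mm, on the desk near the coin. Origin: centre of its underside.
- blower: Bystander: black rubber blower bulb standing upright, 53 mm across, 107 mm high. Origin: centre of its underside.
- bottle: Bystander: small brown dropper bottle standing upright, 33 mm across, 102 mm high. Origin: centre of its underside.
Mind the look-alikes: they are no part of the job. What is shaped like the coin but green is not meant.

How it is judged:
On the way, in this order (a step that is already met when the one before it is completed fails the run):
1. the latch is squeezed in while the magnifier still sits on the ball (value of joint latch above 0.008 m and z of magnifier in the frame of mount below 0.054 m), for 0.1 s.
2. the magnifier is lifted clear of the ball (z of magnifier in the frame of mount above 0.08 m and contact force between magnifier and mount below 0.2 N), for 0.1 s.
At the end, for the whole second after the job is handed in: The fingers alone hold the magnifier (more than 3 N), still (under 0.03 m/s) and level (within 0.2 rad), off the mount, the lens centre 95 to 165 mm above the desk and within 20 mm horizontally of the coin's centre; coin moved less than 20 mm, card stack, blower and bottle less than 30 mm (horizontal distance between lens and coin below 0.02 m and height (world z) of lens between 0.095 and 0.165 m and angle between magnifier's own z axis and vertical below 0.2 rad and contact force between magnifier and the fingers above 3 N and contact force between magnifier and mount below 0.2 N and contact force between magnifier and bottle below 0.2 N and contact force between magnifier and blower below 0.2 N and linear speed of magnifier below 0.03 m/s and distance of coin from where it was at the start of the episode below 0.02 m and distance of each of flips, blower, bottle from where it was at the start of the episode below 0.03 m); the arm keeps its last pose, push and grip.
It fails at once if the coin is pushed away or tipped (distance of coin from where it was at the start of the episode above 0.03 m or angle between coin's own z axis and vertical above 0.5 rad).
It fails at once if a bystander is disturbed (distance of any of flips, blower, bottle from where it was at the start of the episode above 0.04 m or angle between any of blower, bottle's own z axis and vertical above 0.5 rad).
It fails at once if the magnifier is dropped or tipped over (angle between magnifier's own z axis and vertical above 0.7 rad).
It also fails if it takes over 40 s, if anything falls off the work surface, if the arm or the gripper's body presses on something with over 40 N, if the wrist force passes 120 N, or if a joint passes its speed limit or range.

## Working session

There is one attempt and no reset: what is moved stays moved. The work goes in short steps, Python scripts to look and compute and a tool call to move; the robot and the scene stay as the last step left them, time stands still between calls to the robot, and variables do not carry over. Pictures are saved under pics/ and viewed, at most 10 in all, crops included, and the job is handed in when it is done.

Besides the shell and the picture viewer there is one more tool, called after "Call:" in YAML: its name, and indented under it one key for each argument. arm_command: Moves the arm, as the interface text tells. Its arguments: {"type":"object","properties":{"targets":{"type":"array","items":{"type":"array","items":{"type":"array","items":{"type":"number"}}}},"jaw":{"type":"number"},"newtons":{"type":"number"}},"required":["targets"]}

```bash
mkdir -p pics; ls
cat > h.py <<'E'
import numpy as np, cv2
from cell import arm
from scipy.spatial.transform import Rotation as R
def grab(n):
    s=arm.observe(); im=arm.get_image(n)
    if n=="wrist":
        T=np.eye(4); T[:3,:3]=R.from_rotvec(s["ee_rot"]).as_matrix(); T[:3,3]=s["position"]
        T=T@np.array(im["T_tool_cam"]); im["R"]=T[:3,:3]; im["t"]=T[:3,3]
    else:
        r=np.array(im["rotation"],float); im["R"]=r if r.shape==(3,3) else R.from_rotvec(r).as_matrix(); im["t"]=np.array(im["xyz"])
    return im
def ray(im,u,v):
    return im["R"]@np.array([(u-im["cx"])/im["fx"],(v-im["cy"])/im["fy"],1])
def onz(im,u,v,z):
    d=ray(im,u,v); return im["t"]+d*(z-im["t"][2])/d[2]
def cloud(im):
    v,u=np.mgrid[:384,:512]; z=im["z_map"]
    P=np.stack([(u-im["cx"])/im["fx"]*z,(v-im["cy"])/im["fy"]*z,z],-1)
    W=P@im["R"].T+im["t"]; W[z==0]=np.nan; return W
def save(im,n,s=1.5):
    cv2.imwrite("pics/"+n,cv2.resize(im["pixels"][:,:,::-1],None,fx=s,fy=s))
E
python3 - <<'E'
from h import *
import pickle
a=grab("scene");b=grab("side");c=grab("wrist")
print(arm.observe());print(a["xyz"],a["rotation"],a["fx"]);print(b["xyz"],b["rotation"]);print(c["t"],c["R"])
pickle.dump((a,b,c),open("im0.pkl","wb"))
for i,n in((a,"s0.png"),(b,"d0.png"),(c,"w0.png")): save(i,n)
E
```

```text
pics
{'clock': 0.15, 'joints': array([-1.24560518,  0.43505932,  0.02498193,  1.57384659, -0.011635  ,
        1.1340199 , -0.07511931]), 'dq': array([ 0.00201383, -0.00250997,  0.00016161, -0.00264136, -0.00136609,
       -0.00051823, -0.00141257]), 'joint_efforts': array([ 1.35903818e-03, -6.68271303e+01,  9.85718407e-01, -3.14696538e+01,
       -6.05627499e-02,  3.93302855e-02,  7.96149016e-05]), 'position': array([0.2591759 , 0.56834035, 0.24514363]), 'ee_rot': array([-6.66991647e-01, -3.06979413e+00,  1.84605353e-03]), 'force': array([ 0.12199731, -0.32901613, -0.03671915]), 'ft_torque': array([-0.01849894, -0.00600557, -0.01826365]), 'gripper_force': 0.0, 'width': 1.000201679398669}
[ 0.07871955 -0.52608343  0.69473919] [-2.20487138  1.04831236 -0.43033931] 470.01879420750555
[0.40394209 0.66685111 0.81025596] [-0.32003898  2.77392491 -1.27163781]
[0.19411466 0.59791619 0.38373281] [[ 0.41580106  0.87719958  0.24006327]
 [ 0.90945488 -0.40072243 -0.11096559]
 [-0.00114023  0.26446632 -0.96439425]]
```

View pics/s0.png

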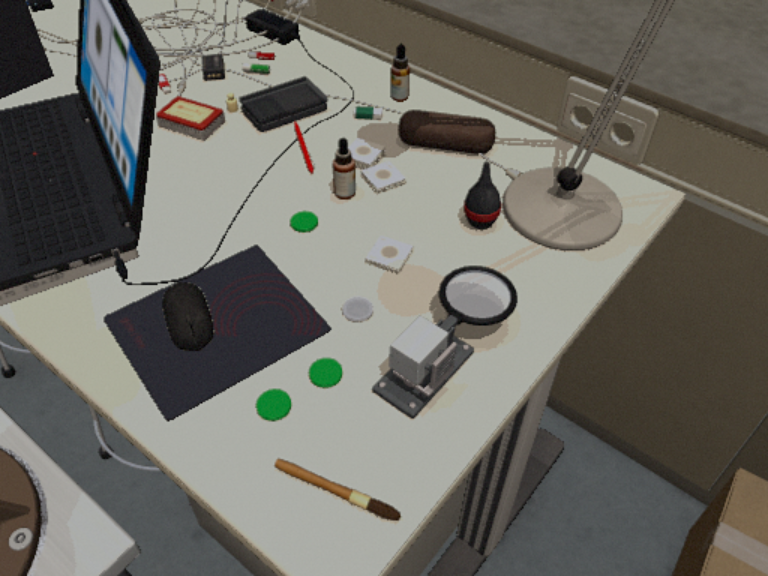

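View pics/d0.png

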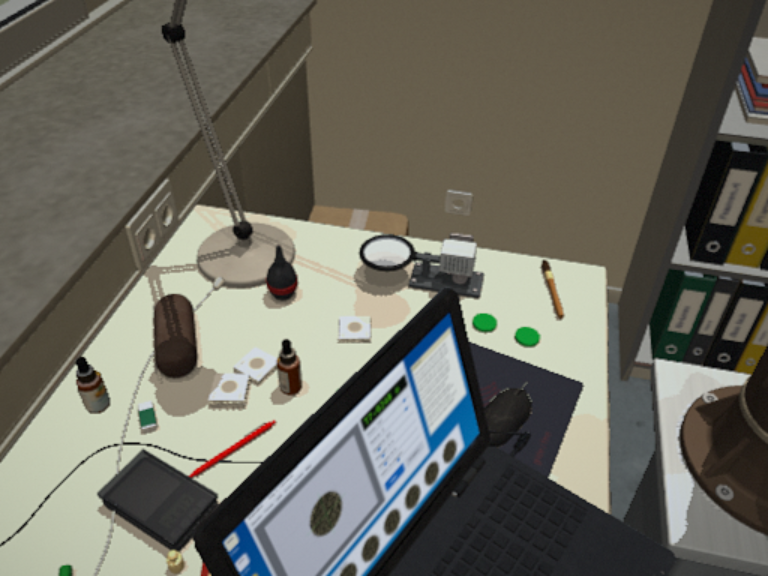

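The scene view (768x576) shows the magnifier head at (420,345) with its hoop at (478,295), and the clear capsule at (357,309). Candidates for the coin are the clear disc (357,309) and three green discs at (304,221), (325,372) and (274,404). I choose the clear one. The blower is at (482,200), and the bottles are at (344,170) and (400,75). In the side view the head is at (459,255), the hoop at (387,252), and the coin is hidden behind the laptop.

Run:
```python
from h import *
import pickle
a,b,c=pickle.load(open("im0.pkl","rb"))
np.set_printoptions(precision=4,suppress=True)
for n,im,box in(("scene",a,(235,360,160,290)),("side",b,(230,330,145,205))):
    W=cloud(im); u0,u1,v0,v1=box
    m=np.zeros((384,512),bool); m[v0:v1,u0:u1]=1
    top=m&(W[...,2]>0.070)&(W[...,2]<0.1)
    P=W[top]; print(n,"head top",len(P),np.nanmedian(P,0),"z pct",np.nanpercentile(P[:,2],[5,50,95]))
    Q=P[P[:,2]>0.076][:,:2].astype(np.float32); print("  rect",cv2.minAreaRect(Q))
    g=cv2.cvtColor(im["pixels"],cv2.COLOR_RGB2GRAY)
    # hoop: dark px at 40-58mm
    hm=m&(g<70)&(W[...,2]>0.035)&(W[...,2]<0.06)
    k,l,st,ce=cv2.connectedComponentsWithStats(hm.astype(np.uint8))
    for i in range(1,k):
        if st[i,4]>60: 
            p=W[l==i]; print("  dark comp",st[i],np.nanmedian(p,0))
            (x,y),r=cv2.minEnclosingCircle(p[:,:2].astype(np.float32)); print("   circ",x,y,r)
W=cloud(a)
print("coin px xyz",W[206,238],onz(a,238,206,.007))
print("green",W[147,203],W[248,217],W[269,183])
for nm,box in(("blower",(308,335,108,153)),("bottle",(220,240,92,133)),("flips",(243,276,157,182))):
    p=W[box[2]:box[3],box[0]:box[1]].reshape(-1,3); q=p[p[:,2]>0.005]
    print(nm,np.nanmedian(q,0),np.nanmin(q,0),np.nanmax(q,0))
crop=a["pixels"][165:285,215:355,::-1]
cv2.imwrite("pics/c0.png",cv2.resize(crop,None,fx=5,fy=5,interpolation=cv2.INTER_CUBIC))
```

```text
scene head top 882 [ 0.4779 -0.2638  0.0793] z pct [0.0722 0.0793 0.0814]
  rect ((0.48130732774734497, -0.26706960797309875), (0.0581309050321579, 0.057825397700071335), 89.921630859375)
  dark comp [292 178  53  49 553] [ 0.5821 -0.2662  0.0494]
   circ 0.588759183883667 -0.25766298174858093 0.06153494119644165
side head top 327 [ 0.4775 -0.2554  0.0767] z pct [0.0715 0.0767 0.0797]
  rect ((0.4778643250465393, -0.26255324482917786), (0.06026894971728325, 0.055197861045598984), 89.20500183105469)
  dark comp [240 157  54  24 264] [ 0.5808 -0.2452  0.0464]
   circ 0.5783793330192566 -0.25520429015159607 0.0692175030708313
coin px xyz [ 0.5164 -0.1376  0.0066] [ 0.5161 -0.1379  0.007 ]
green [0.5953 0.0289 0.0065] [ 0.4192 -0.1715  0.0047] [ 0.3495 -0.1563  0.0055]
blower [ 0.7502 -0.1675  0.0494] [ 0.7345 -0.1883  0.005 ] [ 0.8876 -0.1033  0.1072]
bottle [0.6778 0.0257 0.0421] [0.6649 0.0133 0.0054] [0.7881 0.0916 0.1006]
flips [ 0.6205 -0.1056  0.0085] [ 0.591  -0.1349  0.0051] [ 0.6525 -0.0745  0.0124]
```

View pics/c0.png

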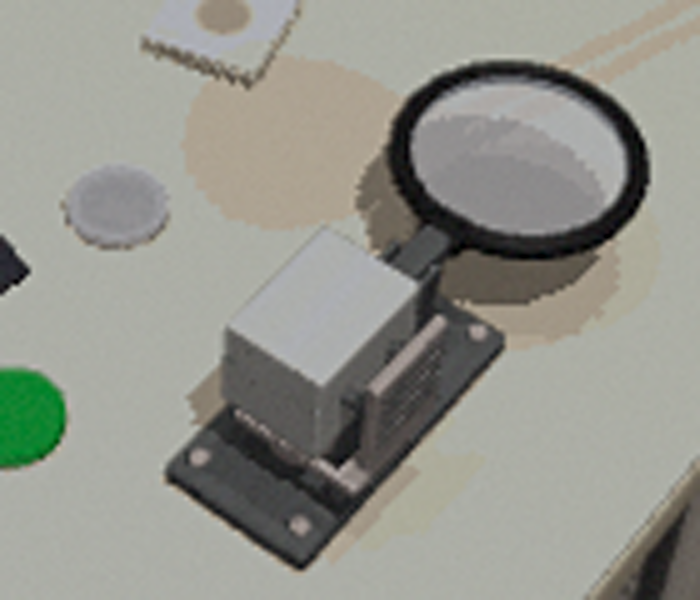

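View pics/w0.png

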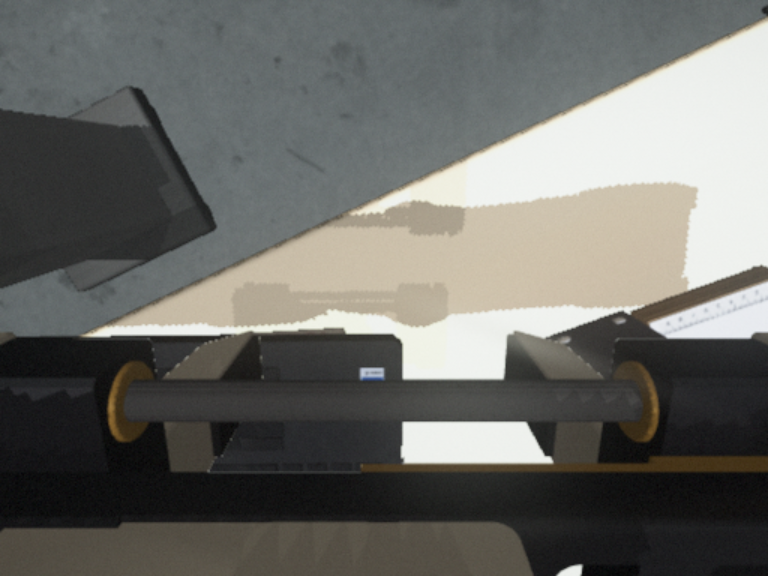

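The close crop confirms the clear, non-green disc at (117,207). The bright thumb plate at (405,380) is on the side away from the coin, so it faces world -y. The dark tongue at (420,250) leads to the hoop at (520,160). The wrist view shows only the floor and a strip of desk at the start pose, nothing useful.

Run:
```python
from h import *
import pickle
a,b,c=pickle.load(open("im0.pkl","rb"))
np.set_printoptions(precision=4,suppress=True)
rays=[]
for n,im,box in(("scene",a,(290,348,174,222)),("side",b,(238,280,154,184))):
    W=cloud(im);u0,u1,v0,v1=box
    g=cv2.cvtColor(im["pixels"],cv2.COLOR_RGB2GRAY)
    m=np.zeros((384,512),np.uint8); m[v0:v1,u0:u1]=(g[v0:v1,u0:u1]<70)
    cs,_=cv2.findContours(m,cv2.RETR_CCOMP,cv2.CHAIN_APPROX_NONE)
    cs=sorted(cs,key=cv2.contourArea)[::-1][:3]
    for cc in cs[:2]:
        e=cv2.fitEllipse(cc); print(n,cv2.contourArea(cc),e)
    e=cv2.fitEllipse(cs[1]); rays.append((im["t"],ray(im,*e[0]))); print("onz .048",onz(im,*e[0],.048))
(p,d),(q,f)=rays; s=np.linalg.lstsq(np.c_[d,-f],q-p,rcond=None)[0]; print("tri lens",p+s[0]*d,q+s[1]*f)
# head block/plate points per view
W=cloud(a); m=np.zeros((384,512),bool); m[205:270,255:312]=1
for lo,hi in((.0775,.09),):
    mm=(m&(W[...,2]>lo)&(W[...,2]<hi)).astype(np.uint8)
    mm=cv2.morphologyEx(mm,cv2.MORPH_OPEN,np.ones((3,3)))
    k,l,st,ce=cv2.connectedComponentsWithStats(mm)
    for i in range(1,k):
        if st[i,4]>15:
            cc,_=cv2.findContours((l==i).astype(np.uint8),cv2.RETR_EXTERNAL,cv2.CHAIN_APPROX_NONE)
            pts=np.array([onz(a,*x[0],.080)[:2] for x in cc[0]],np.float32)
            print(st[i],cv2.minAreaRect(pts),"z",np.median(W[...,2][l==i]))
# coin ellipse
hsv=cv2.cvtColor(a["pixels"],cv2.COLOR_RGB2HSV); print("coin",[W[v,u] for u,v in((228,206),(248,206),(238,200),(238,212))])
cm=np.zeros((384,512),np.uint8); cm[192:220,222:254]=((W[...,2]>.0035)&(W[...,2]<.012))[192:220,222:254]
p=W[cm>0]; print(cv2.minAreaRect(p[:,:2].astype(np.float32)),np.median(p,0),len(p))
# obstacles
for im in(a,b):
    P=cloud(im).reshape(-1,3); P=P[(P[:,2]>.12)&(P[:,0]>.1)&(P[:,0]<.95)&(abs(P[:,1])<.75)]
    H,x,y=np.histogram2d(P[:,0],P[:,1],bins=[np.arange(.1,1,.1),np.arange(-.7,.8,.1)])
    for i,j in np.argwhere(H>15):
        s=P[(P[:,0]>x[i])&(P[:,0]<x[i]+.1)&(P[:,1]>y[j])&(P[:,1]<y[j]+.1)]; print("obs %.1f %.1f zmax %.2f"%(x[i],y[j],s[:,2].max()))
```

```text
scene 1571.5 ((317.05389404296875, 198.14683532714844), (41.47697830200195, 52.28851318359375), 82.01383972167969)
scene 1144.0 ((318.426513671875, 195.7267303466797), (32.3985710144043, 45.061683654785156), 99.95431518554688)
onz .048 [ 0.6034 -0.2592  0.048 ]
side 663.0 ((258.16229248046875, 168.4916229248047), (23.247241973876953, 37.009193420410156), 90.56800842285156)
side 522.5 ((257.47027587890625, 167.54779052734375), (20.558277130126953, 32.50062942504883), 90.02891540527344)
onz .048 [ 0.6011 -0.2512  0.048 ]
tri lens [ 0.6056 -0.2581  0.0454] [ 0.6023 -0.257   0.0432]
[261 212  36  30 578] ((0.47996774315834045, -0.2595718204975128), (0.055283479392528534, 0.041297778487205505), 0.472370445728302) z 0.07960450028111443
[288 228  16  17  77] ((0.4808689057826996, -0.2930275797843933), (0.04178936779499054, 0.006457551848143339), 0.29763472080230713) z 0.0807961537477131
coin [array([ 0.5047, -0.1223,  0.0057]), array([ 0.5281, -0.1528,  0.0073]), array([ 0.5299, -0.1261,  0.0037]), array([ 0.5049, -0.1474,  0.0068])]
((0.5190409421920776, -0.13536839187145233), (0.039188917726278305, 0.038553763180971146), 41.369163513183594) [ 0.5182 -0.1359  0.0064] 275
obs 0.4 -0.0 zmax 0.30
obs 0.4 0.1 zmax 0.30
obs 0.4 0.2 zmax 0.29
obs 0.4 0.3 zmax 0.16
obs 0.5 0.1 zmax 0.30
obs 0.5 0.2 zmax 0.30
obs 0.5 0.3 zmax 0.27
obs 0.5 0.4 zmax 0.23
obs 0.5 0.6 zmax 0.16
obs 0.8 -0.3 zmax 0.24
obs 0.3 0.1 zmax 0.13
obs 0.4 -0.0 zmax 0.30
obs 0.4 0.1 zmax 0.30
obs 0.4 0.2 zmax 0.30
obs 0.4 0.3 zmax 0.17
obs 0.5 0.1 zmax 0.30
obs 0.5 0.2 zmax 0.30
obs 0.5 0.3 zmax 0.30
obs 0.5 0.4 zmax 0.30
obs 0.6 0.4 zmax 0.30
obs 0.8 -0.3 zmax 0.24
```

Call:
arm_command:
  targets:
    - [[0, 0, -0.04, 0, 0, 0], [0, 0, -0.04, 0, 0, 0], [0, 0, -0.04, 0, 0, 0], [0, 0, -0.04, 0, 0, 0], [-0.022, -0.027, 0, 0, 0, 0], [-0.022, -0.027, 0, 0, 0, 0], [-0.022, -0.027, 0, 0, 0, 0], [-0.022, -0.027, 0, 0, 0, 0], [-0.022, -0.027, 0, 0, 0, 0], [-0.022, -0.027, 0, 0, 0, 0]]
  jaw: 0.0918
  newtons: 30

```text
clock: 1.4
position: [0.3123, 0.3652, 0.4055]
ee_rot: [-0.667, -3.07, 0.0]
force: [1.1, 0.4, 1.1]
width: 1.002
gripper_force: 0.0
```

```bash
cat > st.py <<'E'
from h import *
import sys
np.set_printoptions(precision=4,suppress=True)
s=arm.observe(); M=R.from_rotvec(s["ee_rot"]).as_matrix()
print(s["clock"],s["position"],"\nR",M.tolist(),"\nq",s["joints"],"F",s["force"],"w",s["width"]*.0918,s["gripper_force"])
if len(sys.argv)>3:
    t=np.array(list(map(float,sys.argv[1:4])))-s["position"]; print("shift in tool",M.T@t)
    yaw=np.deg2rad(float(sys.argv[4])) if len(sys.argv)>4 else 0
    c,n=np.cos(yaw),np.sin(yaw)  # wanted tool: y=(-n,c), z down, x=y x z
    D=np.array([[-c,-n,0],[-n,c,0],[0,0,-1]]).T; print("turn",R.from_matrix(M.T@D).as_rotvec(), "shift in wanted frame",D.T@t)
E
python3 st.py 0.480 -0.2628 0.40 0.4
python3 - <<'E'
from h import *
import pickle
a,b,c=pickle.load(open("im0.pkl","rb"))
for im in(a,b):
    P=cloud(im).reshape(-1,3);P=P[(P[:,0]>.2)&(P[:,0]<.7)&(P[:,1]>-.15)&(P[:,1]<.5)&(P[:,2]<.4)]
    for z in(.06,.1,.15,.2,.25):
        q=P[(P[:,2]>z)&(P[:,2]<z+.05)]; print(z,len(q),np.percentile(q[:,1],1),q[q[:,1]<np.percentile(q[:,1],1)+.01][:,0].mean())
E
```

```text
1.4 [0.3123 0.3652 0.4055] 
R [[-0.9098151166661904, 0.4150137719734532, -0.00015019338341407937], [0.4150137983680397, 0.9098150775990984, -0.00026783852964226565], [2.5491526319091544e-05, -0.00030601586963460335, -0.9999999528522333]] 
q [-1.0646  0.0951  0.1006  1.6415 -0.0096  1.4058  0.18  ] F [1.073  0.4213 1.1238] w 0.091966845836196 0.0
shift in tool [-0.4132 -0.5018  0.0057]
turn [-0.0003 -0.0001 -0.4349] shift in wanted frame [-0.1633 -0.6291  0.0055]
0.06 9412 0.02708587156069093 0.6799749628816729
0.1 1303 0.10627090933621224 0.4109755313357475
0.15 1321 0.09953199191106891 0.417756840625463
0.2 1338 0.09263398668950112 0.43335189813305564
0.25 1129 0.08656348063428722 0.44979051435496925
0.06 10661 0.04188281423478573 0.6777876681135729
0.1 2911 0.11735766842288207 0.4004415510583299
0.15 3893 0.11110949024056786 0.4156092649431162
0.2 5277 0.10445833357203359 0.431161725943737
0.25 7028 0.09807910106927753 0.44795179108989436
```

Call:
arm_command:
  targets:
    - [[-0.033, -0.04, 0, 0, 0, 0], [-0.033, -0.04, 0, 0, 0, 0], [-0.033, -0.04, 0, 0, 0, 0], [-0.033, -0.04, 0, 0, 0, 0], [-0.033, -0.04, 0, 0, 0, 0], [-0.033, -0.04, 0, 0, 0, 0], [-0.033, -0.04, 0, 0, 0, 0], [-0.033, -0.04, 0, 0, 0, 0], [-0.033, -0.04, 0, 0, 0, 0], [-0.033, -0.04, 0, 0, 0, 0]]

```text
clock: 2.65
position: [0.4464, -0.1359, 0.4058]
ee_rot: [0.666, 3.07, 0.001]
force: [1.2, 0.4, -0.4]
width: 1.002
gripper_force: 0.0
```

Call:
arm_command:
  targets:
    - [[0, 0, 0, 0, 0, -0.087], [0, 0, 0, 0, 0, -0.087], [0, 0, 0, 0, 0, -0.087], [0, 0, 0, 0, 0, -0.087], [0, 0, 0, 0, 0, -0.087], [0, 0, 0, 0, 0, 0], [0, 0, 0, 0, 0, 0]]

```text
clock: 3.52
position: [0.4464, -0.1344, 0.4057]
ee_rot: [0.008, -3.141, -0.0]
force: [-0.3, -0.0, 0.5]
width: 0.999
gripper_force: 0.0
```

```bash
python3 st.py 0.480 -0.2628 0.20 0.4
```

```text
3.525 [ 0.4464 -0.1344  0.4057] 
R [[-0.9999867130062191, -0.005154157128850276, -9.206143733025943e-05], [-0.005154168532315193, 0.9999867094892069, 0.00012406324476235505], [9.14207723293128e-05, 0.0001245360964981208, -0.9999999880665013]] 
q [-0.4951  0.0472  0.7259  1.706  -0.0319  1.4005  1.8115] F [-0.3167 -0.0068  0.4622] w 0.09175112606455935 0.0
shift in tool [-0.033  -0.1286  0.2056]
turn [ 0.0001 -0.0001 -0.0018] shift in wanted frame [-0.0327 -0.1287  0.2057]
```

Call:
arm_command:
  targets:
    - [[-0.008, -0.032, 0, 0, 0, 0], [-0.008, -0.032, 0, 0, 0, 0], [-0.008, -0.032, 0, 0, 0, 0], [-0.009, -0.0326, 0, 0, 0, 0], [0, 0, 0.04, 0, 0, 0], [0, 0, 0.04, 0, 0, 0], [0, 0, 0.04, 0, 0, 0], [0, 0, 0.04, 0, 0, 0], [0, 0, 0.035, 0, 0, 0], [0, 0, 0, 0, 0, 0]]

```text
clock: 4.78
position: [0.4791, -0.2618, 0.2088]
ee_rot: [0.009, -3.137, -0.002]
force: [0.1, 0.4, 0.1]
width: 1.003
gripper_force: 0.0
```

```bash
python3 st.py 0.480 -0.2628 0.066 0.4
python3 - <<'E'
from h import *
np.set_printoptions(precision=4,suppress=True)
w=grab("wrist"); save(w,"w1.png"); W=cloud(w)
m=((W[...,2]>.074)&(W[...,2]<.086)).astype(np.uint8); m=cv2.morphologyEx(m,cv2.MORPH_OPEN,np.ones((3,3)))
k,l,st,ce=cv2.connectedComponentsWithStats(m)
for i in range(1,k):
    if st[i,4]>80:
        cc,_=cv2.findContours((l==i).astype(np.uint8),cv2.RETR_EXTERNAL,cv2.CHAIN_APPROX_NONE)
        pts=np.array([onz(w,*x[0],.080)[:2] for x in cc[0]],np.float32)
        print(st[i],cv2.minAreaRect(pts),np.median(W[...,2][l==i]))
E
```

```text
4.775 [ 0.4791 -0.2618  0.2088] 
R [[-0.999972248511323, -0.005914413653992687, -0.004530112397992796], [-0.005921396223800635, 0.9999812986589341, 0.0015295094483106255], [0.004520981527250775, 0.0015562915925933561, -0.9999885692759237]] 
q [-0.155   0.4096  0.7669  1.8557 -0.3304  1.013   2.3265] F [0.0515 0.3649 0.0558] w 0.09204803773167573 0.0
shift in tool [-0.0016 -0.0013  0.1428]
turn [ 0.0016 -0.0045 -0.0011] shift in wanted frame [-0.0009 -0.001   0.1428]
[ 238  160   45   59 2606] ((0.4792103171348572, -0.25727948546409607), (0.04020985588431358, 0.05500870943069458), 89.86847686767578) 0.0794327029834399
[219 169   8  43 276] ((0.47997334599494934, -0.2914048433303833), (0.03974444419145584, 0.006090531591325998), 1.0343791246414185) 0.08074978236128699
```

View pics/w1.png

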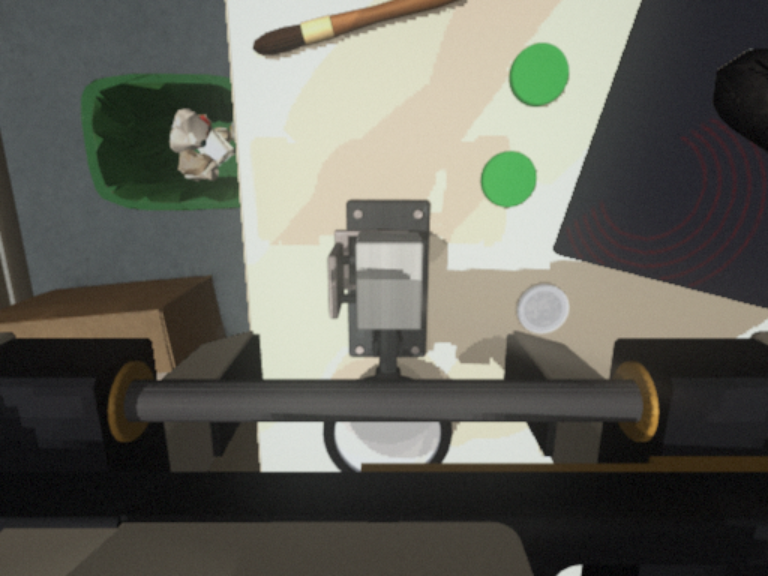

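The wrist view shows the head at (390,285) and the thumb plate at (338,278), both between the open fingers. The clear capsule is at (543,307). Head centre y agrees with the scene view to 2 mm, so I descend.

Call:
arm_command:
  targets:
    - [[-0.001, 0, 0.025, 0, -0.0045, 0], [0, 0, 0.025, 0, 0, 0], [0, 0, 0.025, 0, 0, 0], [0, 0, 0.02, 0, 0, 0], [0, 0, 0.015, 0, 0, 0], [0, 0, 0.01, 0, 0, 0], [0, 0, 0.01, 0, 0, 0], [0, 0, 0, 0, 0, 0], [0, 0, 0, 0, 0, 0]]

```text
clock: 5.95
position: [0.4821, -0.2629, 0.0811]
ee_rot: [-0.011, 3.137, -0.0]
force: [0.2, 0.2, 0.1]
width: 0.998
gripper_force: 0.0
```

```bash
python3 st.py 0.480 -0.2615 0.066 0.4
python3 - <<'E'
from h import *
s=grab("scene")
cv2.imwrite("pics/s1.png",cv2.resize(s["pixels"][120:300,200:400,::-1],None,fx=3.3,fy=3.3))
E
```

```text
5.95 [ 0.4821 -0.2629  0.0811] 
R [[-0.9999629468922028, -0.0070227405500401015, 0.004978549771649699], [-0.007023698311460439, 0.9999753182280108, -0.00017491946261588982], [-0.004977198478216294, -0.00020988081293084337, -0.9999875916456927]] 
q [-0.044   0.5744  0.6368  1.9754 -0.4997  0.7462  2.4691] F [0.2135 0.2102 0.099 ] w 0.09160860589750983 0.0
shift in tool [0.0021 0.0014 0.0151]
turn [-0.0002  0.005   0.    ] shift in wanted frame [0.0021 0.0014 0.0151]
```

View pics/s1.png

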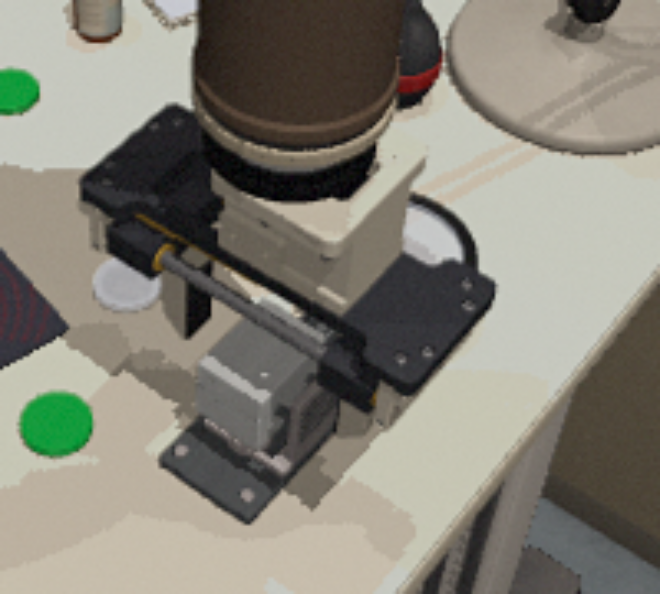

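Scene crop: the head at (250,375) lies between the left finger at (185,290) and the right one at (350,400). Nothing is touching yet. Now the last 15 mm down.

Call:
arm_command:
  targets:
    - [[0.002, 0.0014, 0.005, 0, 0.005, 0], [0, 0, 0.005, 0, 0, 0], [0, 0, 0.005, 0, 0, 0], [0, 0, 0, 0, 0, 0], [0, 0, 0, 0, 0, 0]]

```text
clock: 6.62
position: [0.4799, -0.2614, 0.0657]
ee_rot: [0.011, -3.141, 0.0]
force: [-0.3, 0.2, 0.4]
width: 1.003
gripper_force: 0.0
```

```bash
python3 st.py 0.480 -0.2615 0.066 0.4
```

```text
6.625 [ 0.4799 -0.2614  0.0657] 
R [[-0.9999756201870371, -0.0069618603981077875, -0.00053993642944924], [-0.006961841989967576, 0.9999757654376498, -3.59651708109589e-05], [0.0005401737288245553, -3.220534188036847e-05, -0.9999998535875687]] 
q [-0.0331  0.5958  0.6193  1.9873 -0.5169  0.7189  2.4821] F [-0.2955  0.1665  0.3781] w 0.09203928172627107 0.0
shift in tool [-0.0001 -0.0001 -0.0003]
turn [-0.     -0.0005 -0.    ] shift in wanted frame [-0.0001 -0.0001 -0.0003]
```

Call:
arm_command:
  targets:
    - [[0, 0, 0, 0, 0, 0], [0, 0, 0, 0, 0, 0], [0, 0, 0, 0, 0, 0], [0, 0, 0, 0, 0, 0], [0, 0, 0, 0, 0, 0], [0, 0, 0, 0, 0, 0], [0, 0, 0, 0, 0, 0], [0, 0, 0, 0, 0, 0]]
  jaw: 0.035
  newtons: 35

```text
clock: 7.62
position: [0.48, -0.2609, 0.066]
ee_rot: [0.011, -3.141, -0.001]
force: [-1.1, 1.0, 5.5]
width: 0.513
gripper_force: 34.9
```

```bash
python3 st.py 0.480 -0.2615 0.066 0.4
```

```text
7.625 [ 0.48   -0.2609  0.066 ] 
R [[-0.9999731766682993, -0.007320494358445105, -0.00023728939731747274], [-0.007320678751015827, 0.9999728947584599, 0.0007857550577423355], [0.00023153085006372102, 0.0007874711006225697, -0.9999996631413088]] 
q [-0.0334  0.5951  0.6191  1.9873 -0.5171  0.7196  2.4822] F [-1.0553  0.98    5.4869] w 0.04710188642868989 34.907755851745605
shift in tool [-0.     -0.0006 -0.    ]
turn [ 0.0008 -0.0002  0.0003] shift in wanted frame [-0.     -0.0006 -0.    ]
```

The opening is 47.1 mm, so the latch is fully squeezed. Now I lift.

Call:
arm_command:
  targets:
    - [[0, 0, -0.005, 0, 0, 0], [0, 0, -0.007, 0, 0, 0], [0, 0, -0.009, 0, 0, 0], [0, 0, -0.009, 0, 0, 0], [0, 0, -0.009, 0, 0, 0], [0, 0, -0.009, 0, 0, 0], [0, 0, -0.009, 0, 0, 0], [0, 0, -0.009, 0, 0, 0], [0, 0, -0.009, 0, 0, 0], [0, 0, -0.009, 0, 0, 0]]

```text
clock: 8.88
position: [0.4799, -0.2613, 0.1503]
ee_rot: [0.011, -3.141, -0.0]
force: [0.1, 0.3, -2.5]
width: 0.51
gripper_force: 34.9
```

Call:
arm_command:
  targets:
    - [[0, 0, 0, 0, 0, 0], [0, 0, 0, 0, 0, 0], [0, 0, 0, 0, 0, 0]]

```text
clock: 9.25
position: [0.4797, -0.2612, 0.1494]
ee_rot: [0.011, -3.14, -0.0]
force: [-0.6, -0.4, -2.2]
width: 0.512
gripper_force: 34.9
```

```bash
python3 st.py 0.396 -0.138 0.148 0.4
python3 - <<'E'
from h import *
np.set_printoptions(precision=4,suppress=True)
s=grab("scene");save(s,"s2.png",1.5)
W=cloud(s);cm=np.zeros((384,512),np.uint8); cm[192:220,222:254]=((W[...,2]>.0035)&(W[...,2]<.012))[192:220,222:254]
print("coin",np.median(W[cm>0],0),cm.sum())
w=grab("wrist");W=cloud(w)
m=((W[...,2]>.150)&(W[...,2]<.175)).astype(np.uint8);p=W[m>0];print("head top z",np.median(p,0),len(p))
E
```

```text
9.25 [ 0.4797 -0.2612  0.1494] 
R [[-0.9999741920196706, -0.007099572703575682, -0.00110061893233057], [-0.007099850994065248, 0.9999747647020448, 0.0002491484556948715], [0.0010988223103086875, 0.000256956256097222, -0.9999993632813041]] 
q [-0.1127  0.4816  0.7193  1.9228 -0.4043  0.8868  2.3896] F [-0.5873 -0.4445 -2.2196] w 0.04699606396529847 34.90531861782074
shift in tool [0.0828 0.1238 0.0015]
turn [ 0.0003 -0.0011  0.0001] shift in wanted frame [0.0828 0.1238 0.0014]
coin [ 0.5182 -0.1356  0.0064] 275
head top z [ 0.4679 -0.2603  0.1628] 8788
```

View pics/s2.png

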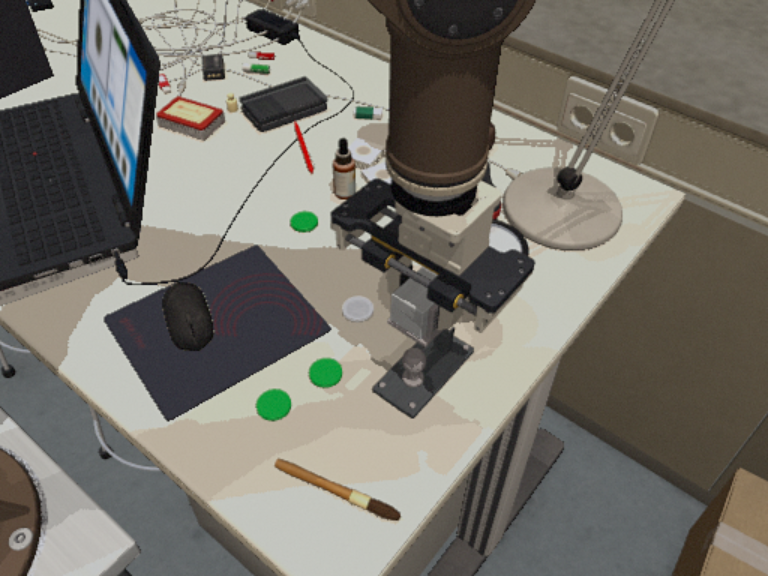

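The scene view shows the magnifier lifted at (420,300), the bare ball stud at (413,365), and the coin unmoved at (357,309). Next is the carry.

Call:
arm_command:
  targets:
    - [[0.004, 0.006, 0, 0, 0, 0], [0.008, 0.012, 0, 0, 0, 0], [0.01, 0.015, 0, 0, 0, 0], [0.01, 0.015, 0, 0, 0, 0], [0.01, 0.015, 0, 0, 0, 0], [0.01, 0.015, 0, 0, 0, 0], [0.01, 0.015, 0, 0, 0, 0], [0.01, 0.015, 0, 0, 0, 0], [0.007, 0.01, 0, 0, 0, 0], [0.004, 0.006, 0, 0, 0, 0]]

```text
clock: 10.6
position: [0.3956, -0.137, 0.1498]
ee_rot: [0.012, -3.141, -0.001]
force: [0.7, -0.1, -2.5]
width: 0.511
gripper_force: 34.9
```

Call:
arm_command:
  targets:
    - [[0, 0, 0, 0, 0, 0], [0, 0, 0, 0, 0, 0], [0, 0, 0, 0, 0, 0], [0, 0, 0, 0, 0, 0]]

```text
clock: 11.1
position: [0.3961, -0.1383, 0.1497]
ee_rot: [0.01, -3.141, 0.0]
force: [0.1, 0.8, -2.7]
width: 0.513
gripper_force: 34.9
```

```bash
python3 st.py 0.396 -0.138 0.148 0.4
python3 - <<'E'
from h import *
np.set_printoptions(precision=4,suppress=True)
for n in("scene","side"):
    s=grab(n);W=cloud(s);g=cv2.cvtColor(s["pixels"],cv2.COLOR_RGB2GRAY)
    m=(g<70)&(W[...,2]>.11)&(W[...,2]<.15)&(abs(W[...,0]-.52)<.07)&(abs(W[...,1]+.136)<.07)
    p=W[m];(x,y),r=cv2.minEnclosingCircle(p[:,:2].astype(np.float32));print(n,len(p),"hoop",x,y,r,np.median(p,0),np.nanmin(p,0),np.nanmax(p,0))
    if n=="side": side=s
    else: sc=s
a=cv2.resize(sc["pixels"][:,120:420],None,fx=1.3,fy=1.3); b=cv2.resize(side["pixels"][:,120:420],None,fx=1.3,fy=1.3)
cv2.imwrite("pics/f.png",np.hstack([a,b])[:,:800,::-1])
E
```

```text
11.1 [ 0.3961 -0.1383  0.1497] 
R [[-0.9999785638662276, -0.006528457705153757, -0.0005010469329619365], [-0.006528324944924449, 0.9999786548422226, -0.00026614536005599714], [0.000502773756762647, -0.00026286865773742277, -0.9999998390592962]] 
q [-0.4335  0.272   0.7906  2.2121 -0.2815  0.7561  2.1231] F [ 0.103   0.8131 -2.7288] w 0.047126048240381586 34.904960095882416
shift in tool [0.0001 0.0003 0.0017]
turn [-0.0003 -0.0005 -0.0005] shift in wanted frame [0.0001 0.0003 0.0017]
scene 265 hoop 0.5207462310791016 -0.1385282725095749 0.04714692756533623 [ 0.5409 -0.1597  0.1325] [ 0.4942 -0.1856  0.1271] [ 0.5664 -0.0924  0.136 ]
side 331 hoop 0.5076113939285278 -0.13155719637870789 0.05768604949116707 [ 0.5023 -0.1196  0.1303] [ 0.4501 -0.1803  0.1227] [ 0.5651 -0.0831  0.1346]
```

View pics/f.png

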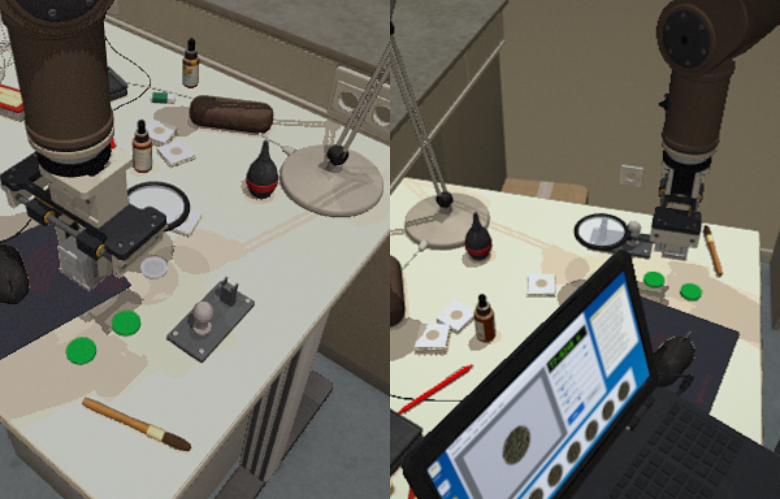

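The final view shows the hoop level at (155,207), with its centre at about (0.520, -0.138, 0.131). The coin is at (0.518, -0.136), and both the coin and the bystanders are undisturbed. I hand it in.

```bash
python3 -c "
from cell import arm
print(arm.sign_off())"
```

```text
the job is handed in; nothing more can be done
None
```

The job is handed in: the magnifier came off the ball and is held still and level, the lens about 131 mm above the desk and within about 3 mm of the coin's centre by my measurement; no verdict was returned.

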